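# Index the jug on the banding wheel and put the brake on

### The arm

A 6-joint arm with a two-finger parallel gripper is mounted at the origin on the work surface. World frame = base frame: x ahead of the robot, y to its left, z up, the work surface at z = 0. Lengths are in mm, angles in rad, forces in N, time in s.
With the tool pointing down it reaches from about 400 to 925 mm from the base axis. Payload 12.5 kg.
Tool frame: the origin (TCP) lies midway between the tips of the shut fingers; the grasp point (between the pads) lies 19 mm behind it; z points along the fingers, y is the line along which they close (so a half turn about z gives the same grasp; the last joint's range is limited). The gripper opens to 95 mm and grips with 3 to 60 N. Pads are 20 mm wide; open, the fingers measure 119 mm over their backs; the gripper's body (75 mm by 180 mm) begins 59 mm behind the grasp point.
Start: joints at [1.009, 0.491, 1.559, -0, 1.092, -0.106], TCP at [275.1, 561.219, 214.661] pointing down, gripper open.
Joint ranges: [-3.1, 3.1], [-0.84, 2.19], [0.05, 2.79], [-1.13, 4.28], [0.06, 2.93], [-2.69, 2.69]. Speed limits (rad/s): [2.22, 2.22, 2.79, 3.14, 3.14, 3.14].

### API

Orientations are given as [roll, pitch, yaw] about the fixed x, y, z axes, in that order (R = Rz(yaw) Ry(pitch) Rx(roll)).
In Python, from cell import readout, eyes, env gives the robot as it stands.
- The arm moves only by the tool move_arm, never from a script. Its argument "plan" is a list of rows, each a list of 3 entries, a list of its own where there are three numbers: the turn, a rotation vector about the tool's x, y, z in degrees, then the shift along the tool's x, y, z in m, then the gripper command: -1 is shut, 1 is fully open, values between are in proportion. In form: [[[ax, ay, az], [x, y, z], jaw], ...]. A call has 1 to 5 rows; each row is the pose to reach, as a shift and turn from the pose commanded when the call began, along the tool's axes at that moment; what a row does not reach only later rows make up. A row lasts 1/8 s, in which the tool goes at most 62.5 mm and 10.7 degrees, less where a joint would pass 70% of its speed; a pose out of reach is approached as far as the arm can. A call with a gripper value outside its range is refused whole. The fingers move at their own pace and stop on an object; the grip force is fixed at half the most. Time passes only in rows, so rows that repeat a pose let the fingers close. It gives the time, the measured TCP pose, the force, the opening and the grip force at its end, in the units of the state.
- readout.state(): the state, without advancing time (a new reading comes with each control period).
- eyes.read_camera(name): name is "side" or "top"; returns a dict with "img" (400x640x3 uint8, red, green, blue), "K" (3x3 intrinsics, pixels), "extrinsics" (4x4, takes a point from camera to world coordinates). Camera axes: x right, y up, looking along -z (the intrinsics and any distortion apply to the point x, -y, -z); pixel columns grow to the right and rows downward; lengths in mm; the calibration is good to about 2 mm. A picture is of the moment at which its call begins. There is no depth.
- env.job_done(): hands the job in; it is judged then, once.
Trained networks look in a picture, given as the dict that the camera call returned (one of the last four; its "shot" number tells which), for a name from the list of things; names that differ only in an ending like _2 or _b are one class to them, and where a whole thing is asked for, a point or a joint stands for the part that bears it (a point fixed in the world has none). Each returns a list of dicts, best first, with "score" (0 to 1); they miss things now and then, are a little off and sometimes report something else, mostly with a low value. They report only what shows in the picture. A call takes as long as a camera call.
- eyes.cut_out(picture, name): "mask" (400x640 bool, what is visible of it) and "uv" ([column, row] in pixels, amid what is visible of it).
The state is a dict: "t": time; "joints": joint angles; "qvel": joint speeds; "tau": joint torques, N m; "eef_pos": TCP position; "tcp_rot": TCP orientation; "ft_force": force on the tool from outside, world axes, zero at the start; "moment": the same for the moment, N m; "opening": opening from 0.0 (shut) to 1.0 (fully open); "grip_force": force on a finger pad.
Only numpy, scipy, OpenCV 4.12 (cv2) and the standard library are available. Lean on these libraries where they do the work, as an engineer would, in place of code of your own. Each camera call takes 0.05 s, during which the arm holds its last target. There are 200 camera calls.

### The job

Line the jug up for decorating: push with a fingertip on the spokes of the banding wheel until the jug's spout points the same way as the flat pointer on the wheel's foot, and let the wheel stand still there. Then push the brake lever beside the wheel all the way across to its other stop. Nothing is to be picked up: keep off the jug and the round head it stands on, leave the jug standing in the middle, and do not disturb the other things on the bench.

Things in the scene. Friction and masses are not known exactly. Their poses are not given: they have to be found in the camera images.
- stand: Fixed steel foot of the banding wheel, a disc 150 mm across, 22 mm high, with a 44 mm column. Origin on the wheel's vertical axis at bench level; z up. Its x axis runs along the flat pointer, a bar 18 mm wide, 10 mm high, lying on the bench, ending in a diamond tip 208 mm from the axis. A strap 45 mm wide, 12 mm high runs along its -y to the brake lever's pivot.
- wheel (a joint): Turn of the wheel, rad, counter-clockwise from above; no stops, both ways, light friction (about 1 N at a spoke), stays where left. Four like spokes at right angles: level round bars 12 mm thick, centreline 75 mm above the bench, bare from the head's edge (70 mm from the axis) to end balls 155 mm out. At 0, spoke 0 points along the stand's x.
- spoke0_end (a point): Centre of the 20 mm black ball at the end of spoke 0, 155 mm from the axis, 75 mm above the bench. The spokes look alike and any may be pushed.
- head_top (a point): Round aluminium head of the wheel, 140 mm in diameter, from 88 to 102 mm above the bench, turns with the spokes. The jug stands loose on it. Do not push on it. This point: centre of its top face, on the axis.
- jug: Loose terracotta jug, 85 mm high, 74 mm across, 0.2 to 0.45 kg, standing on the head (foot 102 mm above the bench) within 4 mm of the axis; turns with the wheel by friction. Origin at the centre of its underside, z up, x towards the spout; loop handle on the -x side, reaching 61 mm from its axis. Its heading has no relation to the spokes.
- jug_spout (a point): Outer end of the jug's spout, 52 mm from the jug's axis, at rim height (85 mm above its foot).
- brake (a joint): Brake lever: level round bar 14 mm thick, centreline 36 mm above the bench, on an upright pivot. Rad, 0 = off, 1.1 = on (other stop), growing clockwise from above. At 0 it points 0.55 rad counter-clockwise of the stand's -y axis, at 1.1 0.55 rad clockwise of it. Starts near 0, takes about 1.5 N at its end, stays where left. It does not hold or move the wheel.
- brake_end (a point): Centre of the black ball, 26 mm in diameter, at the end of the brake lever, 90 mm from the pivot, 36 mm above the bench.
- brake_pivot (a point): Axis of the brake lever's pivot at the bar's height, 220 mm from the wheel's axis along the stand's -y; the hub is 36 mm in diameter, 42 mm high.
- jar: Bystander: glass jar with a steel lid, 60 mm in diameter, 75 mm high. Origin under its centre.
- cup: Bystander: white cup, 72 mm in diameter, 70 mm high. Origin under its centre.
- bowl: Bystander: terracotta bowl, 100 mm in diameter, 45 mm high. Origin under its centre.
- rib: Bystander: flat wooden rib, 110 x 50 x 8 mm, long along its x. Origin under its centre.
- brush: Bystander: brush lying along its x, 180 mm long. Origin on its underside near the middle.
- loop_tool: Bystander: trimming tool with a wire loop, 160 mm long along its x, 12 mm thick. Origin on its underside near the middle.
- test_tile: Bystander: white test tile, 60 x 60 x 10 mm. Origin under its centre.

How it is judged:
By the outcome, as a careful person would: the job done as asked, in the order asked, and still so for the second after the job is handed in, with the robot touching nothing.
It also fails if it takes over 67 s, if anything falls off the work surface, if the arm or the gripper's body presses on something with over 40 N, if the wrist force passes 120 N, or if a joint passes its speed limit or range.

## Working session

There is one attempt and no reset: what is moved stays moved. The work goes in short steps, Python scripts to look and compute and a tool call to move; the robot and the scene stay as the last step left them, time stands still between calls to the robot, and variables do not carry over. Pictures are saved under pics/ and viewed, at most 10 in all, crops included, and the job is handed in when it is done.

Besides the shell and the picture viewer there is one more tool, called after "Call:" in YAML: its name, and indented under it one key for each argument. move_arm: Moves the arm, as the interface text tells. Its arguments: {"type":"object","properties":{"plan":{"type":"array","items":{"type":"array"}}},"required":["plan"]}

```bash
mkdir -p pics; ls; cat > h.py <<'E'
import numpy as np, cv2
from cell import readout, eyes, env
def shot(name, f=None):
    p=eyes.read_camera(name)
    if f: cv2.imwrite('pics/'+f, cv2.cvtColor(p['img'],cv2.COLOR_RGB2BGR))
    return p
def onz(p,uv,z):
    "pixel -> world at height z"
    K=np.array(p['K']);E=np.array(p['extrinsics'])
    d=np.linalg.inv(K)@np.array([uv[0],uv[1],1.]); d=E[:3,:3]@(d*[1,-1,-1]); o=E[:3,3]
    return o+d*(z-o[2])/d[2]
def proj(p,X):
    K=np.array(p['K']);E=np.array(p['extrinsics'])
    c=E[:3,:3].T@(np.array(X,float)-E[:3,3]); c=K@(c*[1,-1,-1]); return c[:2]/c[2]
E
python3 - <<'E'
from h import *
for c in ['top','side']:
    p=shot(c,c+'0.png'); print(c,[k for k in p],np.round(p['K'],1).tolist(),np.round(p['extrinsics'],3).tolist())
    for n,z in [('stand',10),('wheel',75),('spoke0_end',75),('head_top',102),('jug',140),('jug_spout',187),('brake',36),('brake_end',36),('brake_pivot',42),('jar',75),('cup',70),('bowl',45),('rib',8),('brush',5),('loop_tool',6),('test_tile',10)]:
        r=eyes.cut_out(p,n)
        print(n,[(round(q['score'],2),np.round(q['uv']).tolist(),int(q['mask'].sum()),np.round(onz(p,q['uv'],z)).tolist()) for q in r[:4]])
print(readout.state())
E
```

```text
pics
top ['img', 'K', 'extrinsics', 'shot'] [[426.1, 0.0, 316.5], [0.0, 426.1, 200.0], [0.0, 0.0, 1.0]] [[0.013, 0.994, -0.108, 449.033], [-1.0, 0.015, 0.011, 51.536], [0.012, 0.108, 0.994, 1145.633], [0.0, 0.0, 0.0, 1.0]]
stand [(0.57, [297.0, 212.0], 4470, [540.0, 91.0, 10.0])]
wheel [(0.67, [290.0, 227.0], 2513, [497.0, 107.0, 75.0])]
spoke0_end [(0.73, [291.0, 214.0], 2194, [528.0, 103.0, 75.0])]
head_top [(0.92, [288.0, 224.0], 2248, [503.0, 109.0, 102.0])]
jug [(0.86, [274.0, 221.0], 858, [507.0, 141.0, 140.0])]
jug_spout [(0.95, [277.0, 223.0], 868, [501.0, 130.0, 187.0])]
brake [(0.52, [368.0, 200.0], 347, [573.0, -96.0, 36.0])]
brake_end [(0.89, [375.0, 195.0], 305, [586.0, -113.0, 36.0])]
brake_pivot [(0.59, [293.0, 212.0], 4013, [537.0, 101.0, 42.0])]
jar [(0.67, [330.0, 145.0], 466, [707.0, 7.0, 75.0]), (0.53, [165.0, 233.0], 826, [477.0, 418.0, 75.0])]
cup [(0.85, [198.0, 282.0], 713, [356.0, 330.0, 70.0])]
bowl [(0.63, [192.0, 175.0], 1110, [630.0, 366.0, 45.0])]
rib [(0.72, [168.0, 233.0], 764, [480.0, 432.0, 8.0]), (0.42, [310.0, 171.0], 652, [651.0, 59.0, 8.0])]
brus
[... 1570 characters left out ...]
165.0], 275, [640.0, -227.0, 10.0])]
{'t': 1.7, 'joints': array([ 1.00942470e+00,  4.90877779e-01,  1.55891408e+00, -1.90030969e-05,
        1.09168353e+00, -1.05606308e-01]), 'qvel': array([ 0.00242725, -0.00040342,  0.00104027, -0.00079711, -0.00153316,
        0.00200182]), 'tau': array([-2.80902896e-04, -6.12464333e+01, -2.58426547e+01,  6.92156958e-02,
        4.46832238e-02, -1.37253630e-05]), 'eef_pos': array([275.08830058, 561.22093197, 214.66989815]), 'tcp_rot': array([3.14147783e+00, 2.91307772e-05, 2.68583609e+00]), 'ft_force': array([-0.25528574,  0.29992164,  0.35465488]), 'moment': array([ 0.03148294, -0.03524195, -0.02106494]), 'grip_force': 0.0, 'opening': 0.9997867805456364}
```

```bash
python3 - <<'E'
import cv2
t=cv2.imread('pics/top0.png')[100:300,180:440]; cv2.imwrite('pics/t0c.png',cv2.resize(t,None,fx=3,fy=3,interpolation=cv2.INTER_CUBIC)[:600,:800])
t=cv2.imread('pics/side0.png')[150:350,220:460]; cv2.imwrite('pics/s0c.png',cv2.resize(t,None,fx=3,fy=3,interpolation=cv2.INTER_CUBIC))
E
```

```text
(no output)
```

View pics/t0c.png

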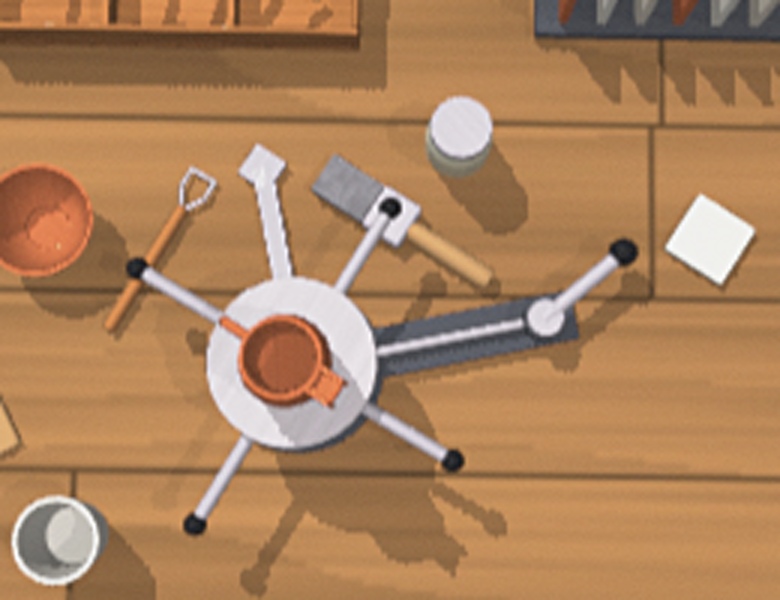

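View pics/s0c.png

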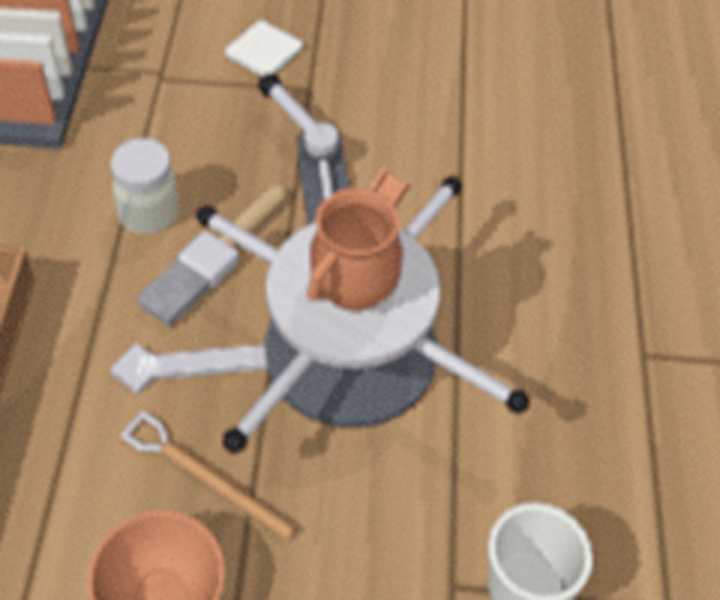

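The top view shows four spoke balls at about (310,169), (225,189), (245,275) and (331,253). The pointer tip is near (267,155), the spout points lower right at (292,231), the brake ball is at (388,183) and the pivot at (362,206). The side view agrees. Next I fit the geometry from both views.

```bash
cat > fit.py <<'E'
from h import *
from scipy.optimize import least_squares
def ballfit(pt,ps,T,S,x0,R=155,z=75):
    pass
E
python3 - <<'E'
from h import *
from scipy.optimize import least_squares
pt=shot('top');ps=shot('side')
T=lambda u,v:np.array([180+u/3,100+v/3]); S=lambda u,v:np.array([220+u/3,150+v/3])
balls=[(T(390,208),S(207,215)),(T(136,267),S(234,440)),(T(195,524),S(517,401)),(T(453,460),S(452,186))]
for b in balls: print(np.round(onz(pt,b[0],75)),np.round(onz(ps,b[1],75)))
def res(x):
    c=x[:2];w=x[2];r=[]
    for i,b in enumerate(balls):
        a=w+i*np.pi/2; X=[c[0]+155*np.cos(a),c[1]+155*np.sin(a),75]
        r+=list(proj(pt,X)-b[0])+list(proj(ps,X)-b[1])
    return np.array(r)
s=least_squares(res,[505,105,-.3]);print('axis',s.x,np.round(s.fun,1))
c=s.x[:2]
def both(n,z,t,q):
    for p,u in((pt,t),(ps,q)):
        X=onz(p,u,z)[:2]; d=X-c; print(n,np.round(X),'r',round(np.hypot(*d)),'ang',round(np.degrees(np.arctan2(d[1],d[0])),1))
both('diamond mid',10,T(262,167),S(135,367))
both('pivot',42,T(545,318),S(321,138))
both('brake_end',36,T(623,250),S(269,84))
both('spout',187,T(337,394),S(398,179))
both('rim ctr',187,T(283,358),S(358,220))
E
```

```text
[644.  58.  75.] [644.  60.  75.]
[590. 271.  75.] [590. 273.  75.]
[377. 215.  75.] [377. 218.  75.]
[432.   2.  75.] [432.   6.  75.]
axis [510.82202704 137.76869061  -0.53311296] [-0.4 -0.2  0.1 -0.3 -0.   0.2  0.3 -0.6 -0.7 -0.2  0.  -0.6 -0.8  0.
 -0.1 -0.6]
diamond mid [691. 174.] r 184 ang 11.5
diamond mid [693. 180.] r 186 ang 13.0
pivot [555. -78.] r 220 ang -78.4
pivot [556. -70.] r 213 ang -77.7
brake_end [ 617. -147.] r 304 ang -69.6
brake_end [ 616. -144.] r 300 ang -69.6
spout [482.  95.] r 52 ang -124.1
spout [481.  98.] r 50 ang -127.1
rim ctr [508. 136.] r 3 ang -143.2
rim ctr [509. 141.] r 4 ang 122.5
```

```bash
rm fit.py; cat >> h.py <<'E'
C=np.array([510.8,137.8])
def rows(way,jaw=-1):
    "world waypoints (x,y,z,yaw deg) -> rows relative to the present pose"
    s=readout.state(); p=s['eef_pos']; y=s['tcp_rot'][2]
    for w in way:
        d=np.array(w[:3])-p; dy=(w[3]-np.degrees(y)+180)%360-180
        t=[d[0]*np.cos(y)+d[1]*np.sin(y), d[0]*np.sin(y)-d[1]*np.cos(y), -d[2]]
        print('[[0,0,%.1f],[%.3f,%.3f,%.3f],%g],'%(-dy,*(np.array(t)/1000),jaw))
def pol(a,z=62,r=130,yaw=None):
    t=np.radians(a); return (C[0]+r*np.cos(t),C[1]+r*np.sin(t),z,(a+180 if yaw is None else yaw))
E
python3 - <<'E'
from h import *
A=np.array([275,561,215,153.9]);B=np.array(pol(-134.5,z=215))
print(B); rows([A+(B-A)*i/11 for i in range(1,12)]+[B])
E
```

```text
[419.68179564  45.07744161 215.          45.5       ]
[[0,0,9.8],[-0.032,-0.037,-0.000],-1],
[[0,0,19.7],[-0.065,-0.073,-0.000],-1],
[[0,0,29.5],[-0.097,-0.109,-0.000],-1],
[[0,0,39.4],[-0.130,-0.146,-0.000],-1],
[[0,0,49.3],[-0.162,-0.182,-0.000],-1],
[[0,0,59.1],[-0.195,-0.218,-0.000],-1],
[[0,0,69.0],[-0.227,-0.255,-0.000],-1],
[[0,0,78.8],[-0.260,-0.291,-0.000],-1],
[[0,0,88.7],[-0.292,-0.327,-0.000],-1],
[[0,0,98.5],[-0.325,-0.363,-0.000],-1],
[[0,0,108.4],[-0.357,-0.400,-0.000],-1],
[[0,0,108.4],[-0.357,-0.400,-0.000],-1],
```

Call:
move_arm:
  plan:
    - [[0,0,10],[-0.032,-0.037,0],-1]
    - [[0,0,20],[-0.065,-0.073,0],-1]
    - [[0,0,30],[-0.097,-0.109,0],-1]
    - [[0,0,40],[-0.13,-0.146,0],-1]
    - [[0,0,50],[-0.162,-0.182,0],-1]

```text
t: 2.42
eef_pos: [340.7, 325.0, 214.8]
tcp_rot: [3.141, -0.0, 1.808]
ft_force: [1.5, -0.7, -1.5]
opening: 0.53
grip_force: 0.0
```

```bash
python3 - <<'E'
from h import *
s=readout.state();A=np.array([*s['eef_pos'],np.degrees(s['tcp_rot'][2])]);B=np.array(pol(-134.5,z=215))
rows([A+(B-A)*i/6 for i in range(1,7)])
E
```

```text
[[0,0,9.7],[-0.048,0.002,-0.000],-1],
[[0,0,19.4],[-0.097,0.004,-0.000],-1],
[[0,0,29.0],[-0.145,0.006,-0.000],-1],
[[0,0,38.7],[-0.194,0.007,-0.000],-1],
[[0,0,48.4],[-0.242,0.009,-0.000],-1],
[[0,0,58.1],[-0.291,0.011,-0.000],-1],
```

Call:
move_arm:
  plan:
    - [[0,0,10],[-0.055,0.002,0],-1]
    - [[0,0,20],[-0.11,0.004,0],-1]
    - [[0,0,30],[-0.165,0.006,0],-1]
    - [[0,0,40],[-0.22,0.008,0],-1]
    - [[0,0,50],[-0.275,0.01,0],-1]

```text
t: 3.05
eef_pos: [416.5, 60.2, 214.9]
tcp_rot: [3.141, -0.001, 0.935]
ft_force: [1.4, 0.6, 0.2]
opening: 0.026
grip_force: 0.0
```

```bash
python3 - <<'E'
from h import *
rows([pol(-134.5,z=160),pol(-134.5,z=110),pol(-134.5,z=62)])
E
```

```text
[[0,0,8.1],[-0.010,0.012,0.055],-1],
[[0,0,8.1],[-0.010,0.012,0.105],-1],
[[0,0,8.1],[-0.010,0.012,0.153],-1],
```

Call:
move_arm:
  plan:
    - [[0,0,4],[-0.004,0.006,0],-1]
    - [[0,0,4],[-0.004,0.006,0],-1]

```text
t: 3.3
eef_pos: [418.8, 54.5, 214.7]
tcp_rot: [3.141, -0.0, 0.869]
ft_force: [-0.4, 0.1, 0.1]
opening: 0.005
grip_force: 0.0
```

```bash
python3 - <<'E'
from h import *
rows([pol(-134.5,z=160),pol(-134.5,z=110),pol(-134.5,z=62)])
E
```

```text
[[0,0,4.3],[-0.007,0.007,0.055],-1],
[[0,0,4.3],[-0.007,0.007,0.105],-1],
[[0,0,4.3],[-0.007,0.007,0.153],-1],
```

Call:
move_arm:
  plan:
    - [[0,0,4.3],[-0.007,0.007,0.04],-1]
    - [[0,0,4.3],[-0.007,0.007,0.085],-1]
    - [[0,0,4.3],[-0.007,0.007,0.13],-1]
    - [[0,0,4.3],[-0.007,0.007,0.153],-1]
    - [[0,0,4.3],[-0.007,0.007,0.153],-1]

```text
t: 3.92
eef_pos: [418.7, 46.1, 60.6]
tcp_rot: [-3.139, 0.002, 0.798]
ft_force: [-0.2, -0.7, 0.3]
opening: 0.007
grip_force: 0.0
```

```bash
python3 - <<'E'
from h import *
print(readout.state()['eef_pos']);rows([pol(-134.5+d) for d in (4,9,15,21,27)])
E
```

```text
[418.67351282  46.09846889  60.64231649]
[[0,0,-3.8],[0.000,0.011,-0.001],-1],
[[0,0,-8.8],[0.001,0.022,-0.001],-1],
[[0,0,-14.8],[0.004,0.035,-0.001],-1],
[[0,0,-20.8],[0.008,0.048,-0.001],-1],
[[0,0,-26.8],[0.014,0.061,-0.001],-1],
```

Call:
move_arm:
  plan:
    - [[0,0,-4],[0,0.01,0],-1]
    - [[0,0,-9],[0.001,0.022,0],-1]
    - [[0,0,-15],[0.004,0.035,0],-1]
    - [[0,0,-21],[0.008,0.048,0],-1]
    - [[0,0,-27],[0.014,0.061,0],-1]

```text
t: 4.55
eef_pos: [473.4, 12.9, 63.1]
tcp_rot: [3.14, -0.0, 1.272]
ft_force: [-0.3, 0.5, 0.3]
opening: 0.001
grip_force: 0.4
```

Call:
move_arm:
  plan:
    - [[0,0,-6],[0.0007,0.0136,0],-1]
    - [[0,0,-12],[0.0028,0.027,0],-1]
    - [[0,0,-18],[0.0064,0.0402,0],-1]
    - [[0,0,-24],[0.0112,0.0529,0],-1]
    - [[0,0,-30],[0.0174,0.065,0],-1]

```text
t: 5.18
eef_pos: [540.7, 10.3, 63.3]
tcp_rot: [3.14, 0.0, 1.796]
ft_force: [0.4, 0.2, -0.1]
opening: 0.002
grip_force: 0.4
```

```bash
python3 - <<'E'
from h import *
s=readout.state();d=s['eef_pos'][:2]-C;a=np.degrees(np.arctan2(d[1],d[0]));print('finger r,ang',np.hypot(*d),a,'yaw-180',np.degrees(s['tcp_rot'][2])-180)
shot('top','top1.png')
t=cv2.imread('pics/top1.png')[100:300,180:440]; cv2.imwrite('pics/t1c.png',cv2.resize(t,None,fx=3,fy=3,interpolation=cv2.INTER_CUBIC))
rows([pol(a+30)])
E
```

```text
finger r,ang 130.92148438055867 -76.78256689863933 yaw-180 -77.10865792910994
[[0,0,-30.0],[0.019,0.063,0.001],-1],
```

View pics/t1c.png

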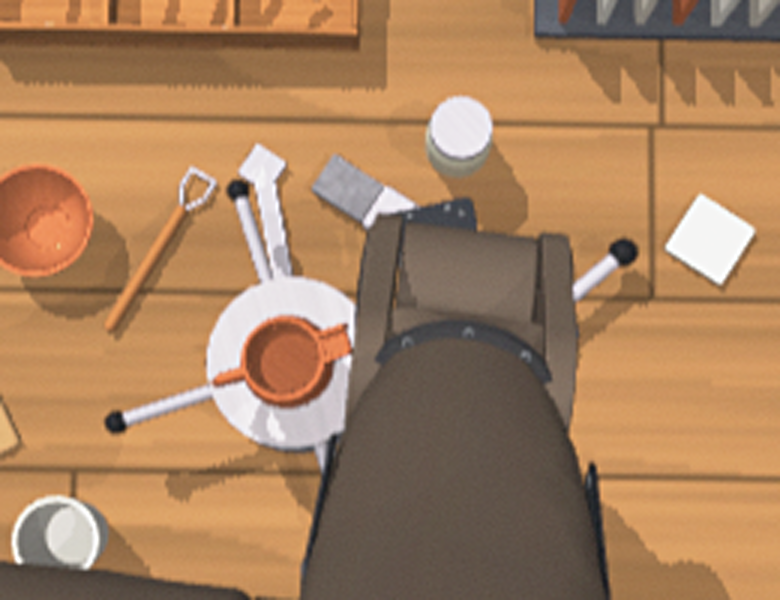

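The wheel and the jug turn together: a spoke ball is now at (238,188) in the crop and the spout points right, at about (347,340). I continue the push.

Call:
move_arm:
  plan:
    - [[0,0,-6],[0.0007,0.0136,0],-1]
    - [[0,0,-12],[0.0028,0.027,0],-1]
    - [[0,0,-18],[0.0067,0.0402,0],-1]
    - [[0,0,-24],[0.0117,0.0529,0],-1]
    - [[0,0,-30],[0.018,0.065,0],-1]

```text
t: 5.85
eef_pos: [600.0, 42.1, 63.1]
tcp_rot: [3.141, 0.001, 2.317]
ft_force: [-0.8, -1.1, -0.4]
opening: 0.005
grip_force: 0.4
```

Call:
move_arm:
  plan:
    - [[0,0,-6],[0.0007,0.0136,0],-1]
    - [[0,0,-12],[0.0028,0.027,0],-1]
    - [[0,0,-18],[0.0064,0.0402,0],-1]
    - [[0,0,-24],[0.0112,0.0529,0],-1]
    - [[0,0,-30],[0.0174,0.065,0],-1]

```text
t: 6.48
eef_pos: [635.9, 99.1, 63.2]
tcp_rot: [3.141, 0.001, 2.841]
ft_force: [0.5, -1.6, 0.1]
opening: 0.006
grip_force: 0.4
```

Call:
move_arm:
  plan:
    - [[0,0,-3],[0.0002,0.0068,0],-1]
    - [[0,0,-6],[0.0007,0.0136,0],-1]
    - [[0,0,-8],[0.0013,0.0181,0],-1]
    - [[0,0,-9],[0.0016,0.0203,0],-1]
    - [[0,0,-9],[0.0016,0.0203,0],-1]

```text
t: 7.1
eef_pos: [640.2, 118.3, 61.9]
tcp_rot: [3.141, 0.0, 2.994]
ft_force: [-0.2, -0.6, 0.0]
opening: 0.003
grip_force: 0.0
```

```bash
python3 - <<'E'
from h import *
s=readout.state();d=s['eef_pos'][:2]-C;a=np.degrees(np.arctan2(d[1],d[0]));print('finger r,ang',np.hypot(*d),a,'yaw-180',np.degrees(s['tcp_rot'][2])-180)
shot('top','top2.png');shot('side','side2.png')
t=cv2.resize(cv2.imread('pics/top2.png')[150:290,190:330],None,fx=4,fy=4,interpolation=cv2.INTER_CUBIC)
u=cv2.resize(cv2.imread('pics/side2.png')[150:350,240:300],None,fx=4,fy=4,interpolation=cv2.INTER_CUBIC)
u=cv2.resize(cv2.imread('pics/side2.png')[170:310,220:420],None,fx=4,fy=4,interpolation=cv2.INTER_CUBIC)
cv2.imwrite('pics/t2c.png',t);cv2.imwrite('pics/s2c.png',u)
E
```

```text
finger r,ang 130.81523954510635 -8.569128436765764 yaw-180 -8.4300216168742
```

View pics/t2c.png

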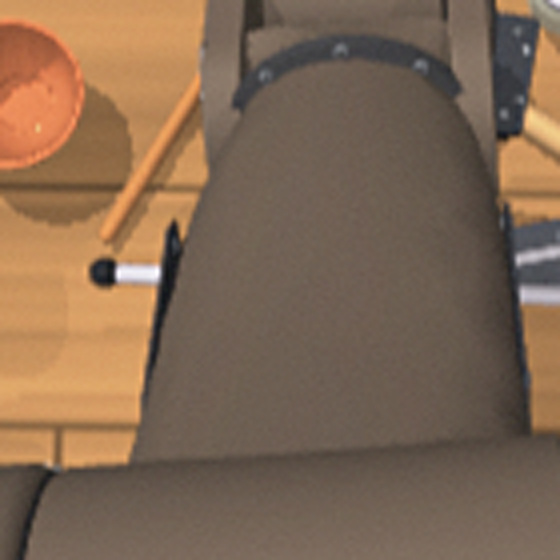

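View pics/s2c.png

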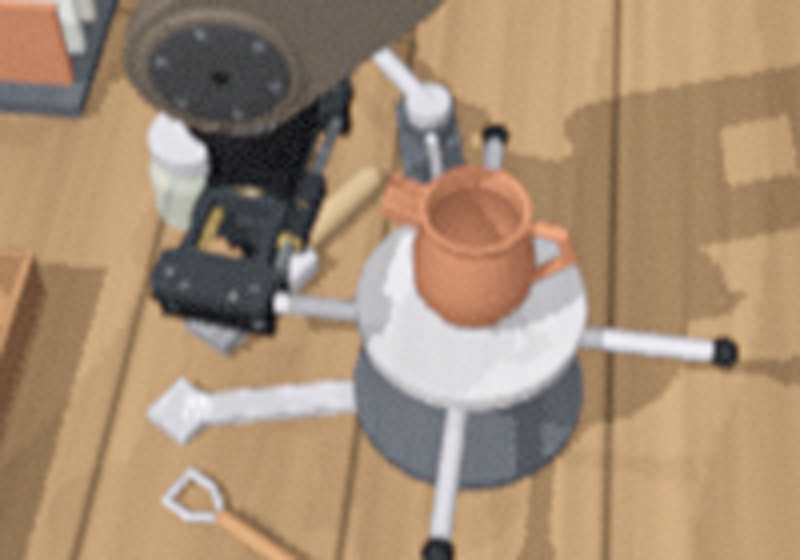

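The side view shows the spout end near (386,197), the rim centre at (478,208), and spoke balls at (437,550), (725,352) and (495,134), all in crop pixels. The wheel still has about 12 to 15° to go.

```bash
python3 - <<'E'
from h import *
ps=shot('side')
S=lambda u,v:np.array([220+u/4,170+v/4])
g=lambda v:round(np.degrees(np.arctan2(v[1],v[0])),1)
for b in [(437,550),(725,352),(495,134)]:
    d=onz(ps,S(*b),75)[:2]-C; print('ball',np.hypot(*d),g(d))
r=onz(ps,S(478,208),187)[:2]; 
for e in [(384,197),(388,195)]:
    q=onz(ps,S(*e),187)[:2];print('spout',q,r,g(q-r),np.hypot(*(q-r)))
q=onz(ps,S(180,410),10)[:2]-C;print('pointer',g(q),np.hypot(*q))
E
```

```text
ball 154.4648657866205 87.6
ball 156.06186836057347 177.3
ball 154.80772593577487 -92.1
spout [562.37562602 134.54291876] [508.52429065 137.36210295] -3.0 53.925078770958486
spout [560.26603063 132.86923792] [508.52429065 137.36210295] -5.0 51.9364370387925
pointer 13.1 186.4813882125062
```

Call:
move_arm:
  plan:
    - [[0,0,-3],[0.0002,0.0068,0],-1]
    - [[0,0,-7],[0.001,0.0158,0],-1]
    - [[0,0,-11],[0.0024,0.0248,0],-1]
    - [[0,0,-14],[0.0039,0.0315,0],-1]
    - [[0,0,-15],[0.0044,0.0337,0],-1]

```text
t: 7.88
eef_pos: [640.8, 152.2, 61.6]
tcp_rot: [3.142, 0.0, -3.026]
ft_force: [-0.0, -0.1, 0.2]
opening: 0.005
grip_force: 0.3
```

Call:
move_arm:
  plan:
    - [[0,0,0],[0,0,0],-1]
    - [[0,0,0],[0,-0.01,0],-1]
    - [[0,0,0],[0,-0.02,0],-1]
    - [[0,0,0],[0,-0.02,-0.05],-1]
    - [[0,0,0],[0,-0.02,-0.1],-1]

```text
t: 8.5
eef_pos: [643.0, 131.0, 162.5]
tcp_rot: [3.142, -0.001, -3.028]
ft_force: [0.7, 0.3, 0.1]
opening: 0.006
grip_force: 0.0
```

```bash
python3 - <<'E'
from h import *
s=readout.state();print(s['eef_pos'],np.degrees(s['tcp_rot'][2]),s['joints'])
rows([(640,-40,165,171),(640,-120,165,171),(600,-200,165,171)])
E
```

```text
[642.98656104 131.04843666 162.46795872] -173.49122611002477 [ 1.00460501e-01  5.86857407e-01  1.53216366e+00  6.66117666e-06
  1.02388409e+00 -1.58393881e+00]
[[0,0,15.5],[0.022,-0.170,-0.003],-1],
[[0,0,15.5],[0.031,-0.249,-0.003],-1],
[[0,0,15.5],[0.080,-0.324,-0.003],-1],
```

```bash
python3 - <<'E'
from h import *
s=readout.state();A=np.array([*s['eef_pos'],np.degrees(s['tcp_rot'][2])+360]);B=np.array([621,-101,162,134])
rows([A+(B-A)*i/5 for i in range(1,6)])
E
```

```text
[[0,0,10.5],[0.010,-0.046,0.000],-1],
[[0,0,21.0],[0.019,-0.091,0.000],-1],
[[0,0,31.5],[0.029,-0.137,0.000],-1],
[[0,0,42.0],[0.039,-0.182,0.000],-1],
[[0,0,52.5],[0.048,-0.228,0.000],-1],
```

Call:
move_arm:
  plan:
    - [[0,0,10.5],[0.01,-0.046,0],-1]
    - [[0,0,21],[0.019,-0.091,0],-1]
    - [[0,0,31.5],[0.029,-0.137,0],-1]
    - [[0,0,42],[0.039,-0.182,0],-1]
    - [[0,0,52.5],[0.048,-0.228,0],-1]

```text
t: 9.12
eef_pos: [621.0, -102.1, 161.8]
tcp_rot: [3.141, 0.0, 2.333]
ft_force: [0.1, 0.8, 0.0]
opening: 0.004
grip_force: 0.0
```

```bash
python3 - <<'E'
from h import *
shot('top','top3.png');shot('side','side3.png')
t=cv2.resize(cv2.imread('pics/top3.png')[140:260,210:350],None,fx=5,fy=5,interpolation=cv2.INTER_CUBIC)
u=cv2.resize(cv2.imread('pics/side3.png')[190:310,240:400],None,fx=5,fy=5,interpolation=cv2.INTER_CUBIC)
cv2.imwrite('pics/t3c.png',t);cv2.imwrite('pics/s3c.png',u)
E
```

```text
(no output)
```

View pics/t3c.png

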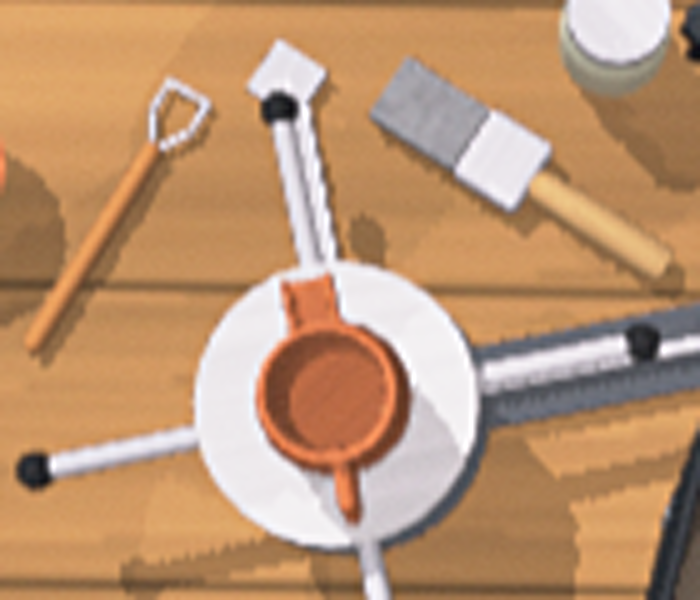

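View pics/s3c.png

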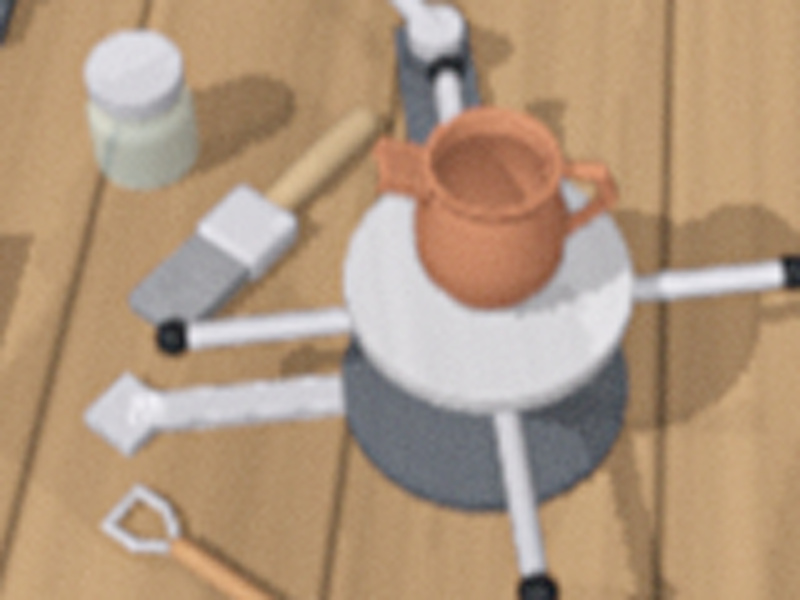

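```bash
python3 - <<'E'
from h import *
from scipy.optimize import least_squares
pt=shot('top');ps=shot('side')
T=lambda u,v:np.array([210+u/5,140+v/5]); S=lambda u,v:np.array([240+u/5,190+v/5])
T0=lambda u,v:np.array([180+u/3,100+v/3]); S0=lambda u,v:np.array([220+u/3,150+v/3])
P=lambda c,r,a,z:[c[0]+r*np.cos(a),c[1]+r*np.sin(a),z]
W=[(pt,T(279,108),0),(pt,T(34,470),1),(pt,T(643,342),-1),(ps,S(172,336),0),(ps,S(538,588),1),(ps,S(792,272),2),(ps,S(447,67),-1)]
ST=[(pt,T(288,79.5),0,'d'),(ps,S(127,414),0,'d'),(pt,T0(545,318),-1,'p'),(ps,S0(321,138),-1,'p')]
def res(x):
    c=x[:2];j=x[4:6];b={id(pt):x[7:9],id(ps):x[9:11]}; r=[]
    pr=lambda p,X:proj(p,X)+b[id(p)]
    for p,u,k in W: r+=list(pr(p,P(c,155,x[2]+k*np.pi/2,75))-u)
    for p,u,k,t in ST: r+=list(pr(p,P(c,*((x[11],x[3],10) if t=='d' else (220,x[3]-np.pi/2,42))))-u)
    for p,u,v in((pt,T(308,280),T(330,393)),(ps,S(379,164),S(495,163))):
        r+=list(pr(p,P(j,52,x[6],187))-u)+list(pr(p,[*j,187])-v)
    return np.array(r+list(x[7:11]))
s=least_squares(res,[511,138,.2,.2,510,138,.2,0,0,0,0,185]);x=s.x
print(np.round(x,1)); print('wheel,stand,jug deg',np.degrees(x[[2,3,6]])); print(np.round(s.fun,1))
g=lambda v:round(np.degrees(np.arctan2(v[1],v[0])),1)
for p,a,b,h in((pt,T(308,280),T(330,393),T(350,518)),(ps,S(379,164),S(495,163),S(613,190))):
    print('spout',g(onz(p,a,187)-onz(p,b,187)),[g(onz(p,a,187)-onz(p,h,z)) for z in(150,165)])
E
```

```text
[ 5.108e+02  1.373e+02  2.000e-01  2.000e-01  5.100e+02  1.344e+02
  2.000e-01  4.000e-01  2.000e-01 -1.000e-01  8.000e-01  1.848e+02]
wheel,stand,jug deg [12.71647139 12.03241489  9.97817278]
[ 0.2  0.2  0.3  0.  -0.4  0.2  0.3  0.1 -0.1  0.9  0.3  0.1 -0.4  0.7
 -0.4 -0.2  0.1 -0.9  0.4 -0.4 -0.1 -1.2  0.3  0.  -0.7  0.1  0.1  0.3
 -0.2 -0.9  0.4  0.2 -0.1  0.8]
spout 12.3 [np.float64(9.9), np.float64(10.5)]
spout 6.2 [np.float64(12.7), np.float64(6.7)]
```

Spoke 0 sits at 12.7° and the pointer at 12.0°. The jug's spout is at about 10.3°: the fit gives 10.0°, and the first offset to the spokes gives 10.5°. I nudge it 1.7° more before the brake.

```bash
python3 - <<'E'
from h import *
s=readout.state();A=np.array([*s['eef_pos'],np.degrees(s['tcp_rot'][2])]);B=np.array(pol(-2.5,z=162,yaw=188));print(B)
rows([A+(B-A)*i/5 for i in range(1,6)])
E
```

```text
[640.67626881 132.12947964 162.         188.        ]
[[0,0,-10.8],[0.031,0.035,-0.000],-1],
[[0,0,-21.6],[0.062,0.070,-0.000],-1],
[[0,0,-32.4],[0.092,0.106,-0.000],-1],
[[0,0,-43.2],[0.123,0.141,-0.000],-1],
[[0,0,-54.0],[0.154,0.176,-0.000],-1],
```

Call:
move_arm:
  plan:
    - [[0,0,-10.6],[0.031,0.035,0],-1]
    - [[0,0,-21.2],[0.062,0.07,0],-1]
    - [[0,0,-31.8],[0.092,0.106,0],-1]
    - [[0,0,-42.4],[0.123,0.141,0],-1]
    - [[0,0,-53],[0.154,0.176,0],-1]

```text
t: 9.95
eef_pos: [640.4, 136.1, 161.7]
tcp_rot: [3.141, 0.0, -3.009]
ft_force: [0.4, -0.9, -0.5]
opening: 0.006
grip_force: 0.0
```

Call:
move_arm:
  plan:
    - [[0,0,0],[0,0,0],-1]
    - [[0,0,0],[0,0,0.04],-1]
    - [[0,0,0],[0,0,0.08],-1]
    - [[0,0,0],[0,0,0.1],-1]
    - [[0,0,0],[0,0,0.1],-1]

```text
t: 10.58
eef_pos: [639.9, 133.0, 60.3]
tcp_rot: [3.141, -0.003, -3.019]
ft_force: [0.2, -0.3, 0.8]
opening: 0.005
grip_force: 0.0
```

```bash
python3 - <<'E'
from h import *
print(readout.state()['eef_pos'])
rows([pol(a,r=130,yaw=188) for a in(2,5,7,8.2,8.2)])
E
```

```text
[639.91600566 132.97279957  60.28195003]
[[0,0,-0.9],[-0.002,0.009,-0.002],-1],
[[0,0,-0.9],[-0.002,0.016,-0.002],-1],
[[0,0,-0.9],[-0.002,0.021,-0.002],-1],
[[0,0,-0.9],[-0.002,0.023,-0.002],-1],
[[0,0,-0.9],[-0.002,0.023,-0.002],-1],
```

Call:
move_arm:
  plan:
    - [[0,0,0],[0,0.012,0],-1]
    - [[0,0,0],[0,0.018,0],-1]
    - [[0,0,0],[0,0.021,0],-1]
    - [[0,0,0],[0,0.0235,0],-1]
    - [[0,0,0],[0,0.0235,0],-1]

```text
t: 11.2
eef_pos: [637.9, 156.8, 61.8]
tcp_rot: [3.141, 0.0, -3.018]
ft_force: [-0.2, -0.2, 0.0]
opening: 0.003
grip_force: 0.0
```

Call:
move_arm:
  plan:
    - [[0,0,0],[0,0,0],-1]
    - [[0,0,0],[0,-0.01,0],-1]
    - [[0,0,0],[0,-0.022,0],-1]
    - [[0,0,0],[0,-0.022,-0.05],-1]
    - [[0,0,0],[0,-0.022,-0.1],-1]

```text
t: 11.82
eef_pos: [640.6, 133.6, 162.5]
tcp_rot: [3.142, -0.001, -3.019]
ft_force: [-0.9, 0.2, 0.8]
opening: 0.004
grip_force: 0.0
```

Call:
move_arm:
  plan:
    - [[0,0,10.5],[0.01,-0.046,0],-1]
    - [[0,0,21],[0.019,-0.091,0],-1]
    - [[0,0,31.5],[0.029,-0.137,0],-1]
    - [[0,0,42],[0.039,-0.182,0],-1]
    - [[0,0,52.5],[0.048,-0.23,0],-1]

```text
t: 12.45
eef_pos: [620.9, -101.7, 161.7]
tcp_rot: [3.141, 0.0, 2.342]
ft_force: [-0.1, 0.2, 0.1]
opening: 0.002
grip_force: 0.0
```

```bash
python3 - <<'E'
from h import *
s=readout.state();print(s['eef_pos'],np.degrees(s['tcp_rot'][2]))
shot('top','top4.png');shot('side','side4.png')
t=cv2.resize(cv2.imread('pics/top4.png')[140:240,210:290],None,fx=5,fy=5,interpolation=cv2.INTER_CUBIC)
u=cv2.resize(cv2.imread('pics/side4.png')[210:310,270:320],None,fx=5,fy=5,interpolation=cv2.INTER_CUBIC)
u=cv2.resize(cv2.imread('pics/side4.png')[200:300,265:345],None,fx=5,fy=5,interpolation=cv2.INTER_CUBIC)
cv2.imwrite('pics/c4.png',np.hstack([t,u]))
P=np.array([556.6,-77.4])
def br(a,z,r=62):
    q=np.radians(a); return (P[0]+r*np.cos(q),P[1]+r*np.sin(q),z,134)
q=br(-46.3,162); n=30*np.array([np.cos(np.radians(43.7)),np.sin(np.radians(43.7))])
rows([(q[0]+n[0],q[1]+n[1],z,134) for z in(162,110,60,25)])
E
```

```text
[ 620.88677494 -101.70379458  161.74451312] 134.2089595114723
[[0,0,0.1],[0.002,0.002,-0.000],-1],
[[0,0,0.1],[0.002,0.002,0.052],-1],
[[0,0,0.1],[0.002,0.002,0.102],-1],
[[0,0,0.1],[0.002,0.002,0.137],-1],
```

View pics/c4.png

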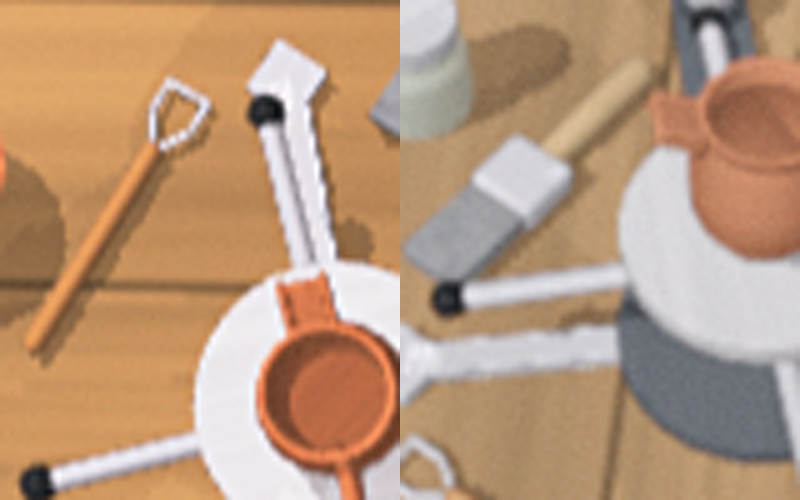

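The top view shows spoke ball 0 moved from (279,108) to (265,110), which is about +2.5°. The spout is now at about 12.5 to 13° against the pointer's 12°, so it is aligned. The brake is next.

Call:
move_arm:
  plan:
    - [[0,0,0],[0.002,0.001,0.045],-1]
    - [[0,0,0],[0.002,0.001,0.09],-1]
    - [[0,0,0],[0.002,0.001,0.125],-1]
    - [[0,0,0],[0.002,0.001,0.137],-1]
    - [[0,0,0],[0.002,0.001,0.137],-1]

```text
t: 13.18
eef_pos: [620.7, -97.2, 24.6]
tcp_rot: [-3.141, -0.001, 2.35]
ft_force: [-0.3, 0.1, 0.5]
opening: 0.005
grip_force: 0.0
```

```bash
python3 - <<'E'
from h import *
print(readout.state()['eef_pos'])
P=np.array([556.6,-77.4])
def br(a,r=65,off=16,z=25):
    q=np.radians(a); u=np.array([np.cos(q),np.sin(q)]); n=np.array([-u[1],u[0]]); X=P+r*u+off*n
    return (*X,z,a+180)
rows([br(a) for a in(-46,-54,-62,-70,-78)]); print()
rows([br(a) for a in(-86,-94,-102,-106,-109.5,-112)])
E
```

```text
[620.73286157 -97.2017283   24.6214931 ]
[[0,0,0.6],[-0.006,-0.016,-0.000],-1],
[[0,0,8.6],[-0.008,-0.026,-0.000],-1],
[[0,0,16.6],[-0.008,-0.035,-0.000],-1],
[[0,0,24.6],[-0.007,-0.044,-0.000],-1],
[[0,0,32.6],[-0.004,-0.053,-0.000],-1],

[[0,0,40.6],[-0.001,-0.062,-0.000],-1],
[[0,0,48.6],[0.004,-0.070,-0.000],-1],
[[0,0,56.6],[0.010,-0.077,-0.000],-1],
[[0,0,60.6],[0.013,-0.081,-0.000],-1],
[[0,0,64.1],[0.016,-0.083,-0.000],-1],
[[0,0,66.6],[0.019,-0.085,-0.000],-1],
```

Call:
move_arm:
  plan:
    - [[0,0,1],[-0.006,-0.016,0],-1]
    - [[0,0,9],[-0.008,-0.026,0],-1]
    - [[0,0,17],[-0.008,-0.035,0],-1]
    - [[0,0,25],[-0.007,-0.044,0],-1]
    - [[0,0,33],[-0.004,-0.053,0],-1]

```text
t: 13.8
eef_pos: [586.2, -138.8, 26.3]
tcp_rot: [3.138, 0.002, 1.767]
ft_force: [2.0, -0.2, -0.8]
opening: 0.005
grip_force: 0.9
```

```bash
python3 - <<'E'
from h import *
print(readout.state()['eef_pos'])
P=np.array([556.6,-77.4])
def br(a,r=65,off=16,z=25):
    q=np.radians(a); u=np.array([np.cos(q),np.sin(q)]); n=np.array([-u[1],u[0]]); X=P+r*u+off*n
    return (*X,z,a+180)
rows([br(a) for a in(-84,-91,-98,-104,-108,-110,-112)])
E
```

```text
[ 586.23215531 -138.77203598   26.28900559]
[[0,0,5.3],[-0.000,-0.007,0.001],-1],
[[0,0,12.3],[-0.001,-0.015,0.001],-1],
[[0,0,19.3],[-0.001,-0.023,0.001],-1],
[[0,0,25.3],[0.000,-0.030,0.001],-1],
[[0,0,29.3],[0.001,-0.035,0.001],-1],
[[0,0,31.3],[0.002,-0.037,0.001],-1],
[[0,0,33.3],[0.003,-0.039,0.001],-1],
```

Call:
move_arm:
  plan:
    - [[0,0,5],[0,-0.007,0],-1]
    - [[0,0,12],[-0.001,-0.015,0],-1]
    - [[0,0,19],[-0.001,-0.023,0],-1]
    - [[0,0,25],[0,-0.029,0],-1]
    - [[0,0,28],[0.001,-0.033,0],-1]

```text
t: 14.42
eef_pos: [553.6, -144.3, 26.3]
tcp_rot: [3.138, 0.0, 1.281]
ft_force: [2.1, -0.5, 0.5]
opening: 0.007
grip_force: 0.7
```

Call:
move_arm:
  plan:
    - [[0,0,0],[0,-0.002,0],-1]
    - [[0,0,0],[0,-0.004,0],-1]

```text
t: 14.68
eef_pos: [549.8, -142.5, 25.5]
tcp_rot: [3.139, 0.0, 1.285]
ft_force: [1.3, -2.2, 1.0]
opening: 0.002
grip_force: 1.0
```

Call:
move_arm:
  plan:
    - [[0,0,0],[0,-0.002,0],-1]
    - [[0,0,0],[0,-0.004,0],-1]
    - [[0,0,0],[0,-0.004,0],-1]

```text
t: 15.05
eef_pos: [549.3, -142.3, 25.7]
tcp_rot: [3.132, 0.001, 1.285]
ft_force: [14.7, -5.3, -1.9]
opening: 0.005
grip_force: 7.5
```

The force rose to 15 N with no motion, so the lever is at its stop. I back off and raise the arm.

Call:
move_arm:
  plan:
    - [[0,0,0],[0,0.012,0],-1]
    - [[0,0,0],[0,0.025,0],-1]
    - [[0,0,0],[0,0.025,-0.05],-1]
    - [[0,0,0],[0,0.025,-0.11],-1]
    - [[0,0,0],[-0.06,0.06,-0.16],-1]

```text
t: 15.68
eef_pos: [582.2, -195.5, 174.1]
tcp_rot: [3.141, -0.0, 1.288]
ft_force: [1.1, 0.6, -0.2]
opening: 0.004
grip_force: 0.0
```

Call:
move_arm:
  plan:
    - [[0,0,0],[-0.06,0.02,0],-1]
    - [[0,0,0],[-0.12,0.04,0],-1]
    - [[0,0,0],[-0.14,0.05,0],-1]
    - [[0,0,0],[-0.14,0.05,0],-1]

```text
t: 16.18
eef_pos: [589.8, -346.9, 170.3]
tcp_rot: [-3.14, -0.001, 1.282]
ft_force: [-0.9, -0.1, 0.4]
opening: 0.004
grip_force: 0.0
```

```bash
python3 - <<'E'
from h import *
s=readout.state();print(s['t'],s['eef_pos'],s['ft_force'])
shot('top');p=shot('top','top5.png')
t=cv2.resize(cv2.imread('pics/top5.png')[130:280,210:410],None,fx=4,fy=4,interpolation=cv2.INTER_CUBIC)
cv2.imwrite('pics/c5.png',t)
E
```

```text
16.175 [ 589.75184696 -346.9136591   170.3214643 ] [-0.88719501 -0.13925511  0.35782268]
```

View pics/c5.png

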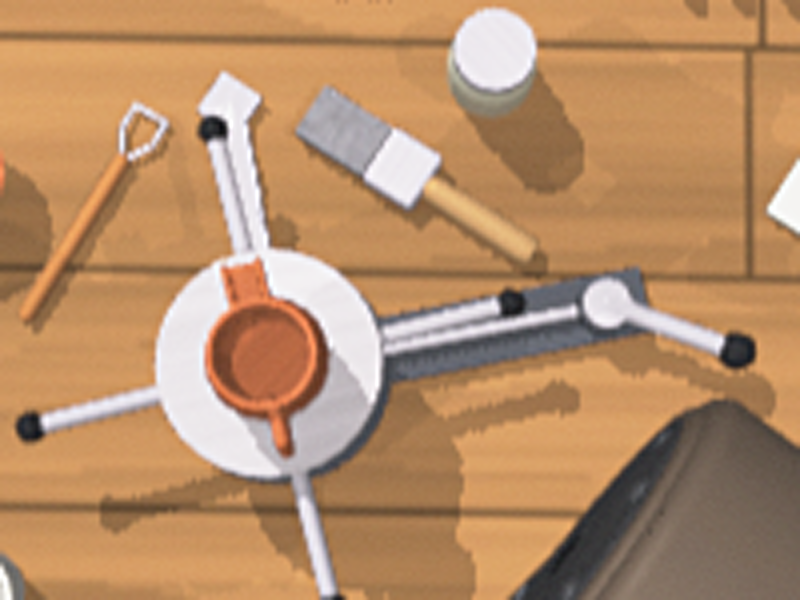

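The top view shows the lever swung across, with its ball at (737,350) and its pivot at (607,302). The spout end is at (243,264) with the rim centre at (265,356), and the other things have not moved.

```bash
python3 - <<'E'
from h import *
p=shot('top')
T=lambda u,v:np.array([210+u/4,130+v/4]); g=lambda v:round(np.degrees(np.arctan2(v[1],v[0])),1)
print('lever',g(onz(p,T(737,350),36)-onz(p,T(607,302),42)),'want -109.5')
print('spout',g(onz(p,T(243,264),187)-onz(p,T(265,356),187)),'wheel',g(onz(p,T(212,129),75)[:2]-C),'pointer',g(onz(p,T(231,102),10)[:2]-C))
E
```

```text
lever -109.1 want -109.5
spout 14.7 wheel 15.0 pointer 11.1
```

```bash
python3 -c "
from cell import env
print(env.job_done())"
```

```text
the job is handed in; nothing more can be done
None
```

I handed the job in: the jug's spout lines up with the pointer to within about 1–3° (camera readings of 12.5–14.7° against about 12°), the wheel is still, and the brake lever is at its other stop (-109.1° measured, -109.5° wanted), with the arm clear and nothing else seen to have moved.

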